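# Clip the blue restrictor plate into the checking block

## Robot

A 6-joint arm with a two-finger parallel gripper is mounted at the origin on the work surface. World frame = base frame: x ahead of the robot, y to its left, z up, the work surface at z = 0. Lengths are in mm, angles in rad, forces in N, time in s.
With the tool pointing down it reaches from about 350 to 975 mm from the base axis. Payload 7.1 kg.
Tool frame: the origin (TCP) lies on the front face of the gripper's body, between the roots of the fingers; the fingertips stand 80 mm ahead of it and the grasp point (between the pads) lies 61 mm ahead of it (env.tips_ahead is the distance from the TCP to the fingertips, in mm); z points along the fingers, y is the direction in which the jaws open and shut (so a half turn about z gives the same grasp; the last joint's range is limited). The gripper opens to 88 mm and grips with 3 to 60 N. Pads are 20 mm wide; open, the fingers measure 115 mm over their backs; the gripper's body (75 mm by 178 mm) begins 61 mm behind the grasp point.
Start: joints at [-1.183, 0.423, 1.63, -0, 1.089, -0.019], TCP at [247.311, -573.971, 302.675] pointing down, gripper open.
Joint ranges: [-3, 3], [-0.9, 2.11], [0.09, 2.58], [-1.31, 4.45], [0.11, 2.69], [-2.54, 2.54]. Speed limits (rad/s): [2.39, 2.39, 3.01, 3.14, 3.14, 3.14].

## Interface

Orientations are given as a unit quaternion [x, y, z, w].
In Python, from station import env, set_gripper, viewer, workorder gives the robot as it stands. Calls block until the motion is done:
- env.reach(position, orientation): joint-space move of the TCP to a pose.
- env.move_l(position, rot=None, rate=150, f_stop=None): straight line of the TCP; rot=None keeps the orientation; rate is the mean speed in mm/s. With f_stop (N) it stops when the force on the tool has changed by that much, and returns True; else False.
- env.move_joints(angles): joint-space move.
- set_gripper(opening): finger opening in mm; the grip force is fixed at half the most; returns when the fingers have stopped.
- env.hold(seconds).
- env.ik(position, orientation): joint angles nearest the present ones, or None.
- env.read_state(): the state.
- viewer.camera(name): name is "scene" or "side" or "wrist"; returns the picture (420x560x3 uint8, blue, green, red); there is no depth.
- viewer.camera_params(name): a dict with "fx", "fy", "cx", "cy" (pixels), "pose" (4x4, takes a point from camera to world coordinates); the wrist camera has in their place "tool_from_camera" (4x4, takes a point from camera to tool coordinates, whose origin is the TCP and whose axes are the flange's). Camera axes: x right, y up, looking along -z (the intrinsics and any distortion apply to the point x, -y, -z); pixel columns grow to the right and rows downward; lengths in mm; the calibration is good to about 2 mm. A picture is of the moment at which its call begins: read the wrist's pose just before it. camera_params takes no time and is no camera call.
A pose or a line that the arm cannot do raises env.IKError and nothing moves.
- workorder.sign_off(): hands the job in, once; it reports no verdict.
The state is a dict: "time_s": time; "qpos": joint angles; "dq": joint speeds; "tau": joint torques, N m; "tool_pos": TCP position; "orientation": TCP orientation; "force": force on the tool from outside, world axes, zero at the start; "wrist_torque": the same for the moment, N m; "width": finger opening in mm.
Only numpy, scipy, OpenCV 4.12 (cv2) and the standard library are available. Lean on these libraries where they do the work, as an engineer would, in place of code of your own. Each camera call takes 0.05 s, during which the arm holds its last target. There are 200 camera calls.

## Task

Load the restrictor plate with the blue tab into the aluminium checking block: lift the spring clip by its black knob, slide the blue-tabbed plate flat along the bed beneath the raised clip, tab end trailing, square between the side rails until its nose is up against the stop, then lower the clip so that its foot rests on the plate, and let go.

Things in the scene. Friction and masses are not known exactly. Their poses are not given: they have to be found in the camera images.
- blue_tab (a point): Upright blue tab near the tail of a loose aluminium plate 100 x 44 x 6 mm, 0.1 kg, lying flat (red- and yellow-tabbed ones lie near it). Tab: 16 mm along x, 14 mm along y (grip across y), top 38 mm above the plate's underside. Point: on the tab's centre line, 28 mm above the underside. x points to the plate's nose, z up; plate centre 42 mm ahead (+x), nose 92 ahead, tail 8 behind.
- bed_home (a point): Point on the bed (top of the fixed aluminium block, 170 x 100, 25 mm high) under the plate's centre when home. x: sliding direction, level, to the stop; z up. Block's open end 77 mm behind (-x). Stop: bar 8 mm high, face 50 mm ahead. Rails 6 mm high, inner faces 32 mm either side, from 12 behind to 52 ahead. Plate home: tab point 42 mm behind and 28 mm above.
- clip_knob (a point): Centre of the black knob on the clip's free end: a round bar, 16 mm diameter, 22 mm long along the bed's y. Grip its two end faces (along y) from above; it can turn between the fingers as the clip swings. Its stalk stands on the 16 mm wide steel leaf, whose top is 20 mm below the knob centre; a 24 mm wide rubber foot is under the leaf. Shut: 13 mm ahead of bed_home, 36 mm above the bed.
- clip_hinge (a point): Middle of the clip's hinge line, which runs along the bed's y, 68 mm ahead (+x) of bed_home and 14 mm above the bed, beyond the stop. Axes as bed_home. The knob's centre swings about it: with the clip shut it is 55 mm behind (-x) and 22 mm above this point.
- clip (a joint): Clip angle about its hinge, rad: 0 shut (foot just above the empty bed), growing as the knob end rises, end stop 1.0. Stiff hinge: the clip stays at any angle it is left; 1 to 2 N at the knob moves it either way. At 0.8 there is ample room for the plate to slide in below. Resting on the plate it reads about 0.10.

How it is judged:
By the outcome, as a careful person would: the job done as asked, in the order asked, and still so for the second after the job is handed in, with the robot touching nothing.
It also fails if it takes over 61 s, if anything falls off the work surface, if the arm or the gripper's body presses on something with over 40 N, if the wrist force passes 120 N, or if a joint passes its speed limit or range.

## Working session

There is one attempt and no reset: what is moved stays moved. The work goes in short steps, each a Python script; the robot and the scene stay as the last script left them, time stands still between calls to the robot, and variables do not carry over. Pictures are saved under pics/ and viewed, about 8 in all and at most 12, crops included, and the job is handed in when it is done.

```bash
mkdir -p pics; ls; python3 - <<'E'
from station import env, set_gripper, viewer, workorder
import cv2,numpy as np
for n in ("scene","side","wrist"):
    im=viewer.camera(n); cv2.imwrite(f"pics/{n}0.png",im)
    p=viewer.camera_params(n); print(n,{k:np.round(v,3).tolist() if not isinstance(v,str) else v for k,v in p.items()})
s=env.read_state();print(s)
E
```

```text
pics
scene {'fx': 458.268, 'fy': 458.268, 'cx': 277.092, 'cy': 206.467, 'pose': [[0.496, -0.608, 0.621, 1010.435], [0.868, 0.361, -0.34, -208.114], [-0.018, 0.707, 0.707, 614.683], [0.0, 0.0, 0.0, 1.0]]}
side {'fx': 516.439, 'fy': 516.439, 'cx': 280.517, 'cy': 209.826, 'pose': [[-0.995, 0.068, -0.071, 498.505], [-0.098, -0.76, 0.642, 675.186], [-0.011, 0.646, 0.763, 851.307], [0.0, 0.0, 0.0, 1.0]]}
wrist {'fx': 295.739, 'fy': 295.739, 'cx': 279.199, 'cy': 207.38, 'tool_from_camera': [[-0.0, 0.961, 0.275, 75.241], [1.0, -0.0, 0.001, 0.166], [0.001, 0.275, -0.961, -81.666], [0.0, 0.0, 0.0, 1.0]]}
{'time_s': 0.15, 'qpos': array([-1.18300624e+00,  4.23689020e-01,  1.63048970e+00,  1.49039786e-05,
        1.08863837e+00, -1.89662767e-02]), 'dq': array([ 0.00059775, -0.0019316 , -0.000562  , -0.00151727, -0.00242271,
        0.00139547]), 'tau': array([ 1.53589153e-03, -5.44981813e+01, -2.73918843e+01,  6.44791662e-02,
        2.03781546e-02, -7.71706300e-05]), 'tool_pos': array([ 247.18786868, -573.67211461,  302.07514008]), 'orientation': array([ 9.79390361e-01,  2.01975607e-01, -1.05772933e-04, -6.03047024e-04]), 'force': array([-0.45759506, -0.14714807,  0.04773286]), 'wrist_torque': array([-0.00773669, -0.03119095, -0.00934336]), 'width': 87.82500490947513}
```

View pics/scene0.png

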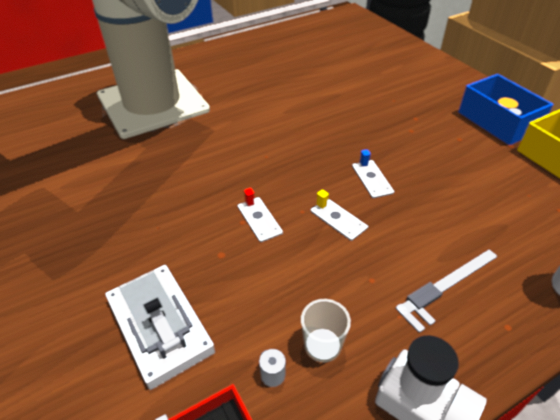

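View pics/side0.png

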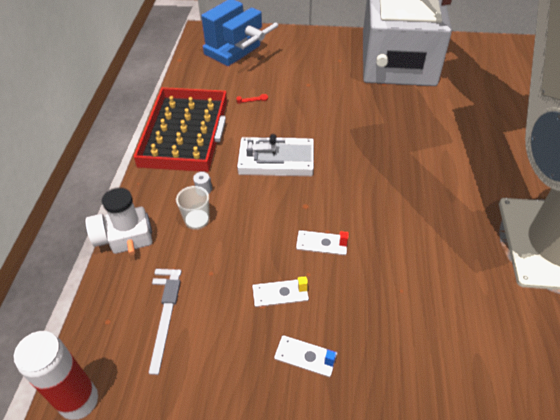

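The scene view shows the blue tab at (365,157) with its plate's nose toward (380,190), and the block with its knob at (153,304). The side view shows the blue tab at (331,357), the plate's nose at left (280,350), and the knob at (272,140). The hinge is at left and the open end at right, near (312,155).

```bash
cat > h.py <<'E'
from station import env, set_gripper, viewer, workorder
import cv2,numpy as np
from scipy.spatial.transform import Rotation as R
def ray(name,uv,tool=None):
    p=viewer.camera_params(name)
    if name=="wrist":
        T=np.eye(4); T[:3,:3]=R.from_quat(tool[1]).as_matrix(); T[:3,3]=tool[0]; T=T@np.array(p["tool_from_camera"])
    else: T=np.array(p["pose"])
    d=np.array([(uv[0]-p["cx"])/p["fx"],-(uv[1]-p["cy"])/p["fy"],-1.])
    return T[:3,3],T[:3,:3]@d
def onz(name,uv,z,tool=None):
    o,d=ray(name,uv,tool); return o+d*(z-o[2])/d[2]
def cross(r1,r2):
    (o1,d1),(o2,d2)=r1,r2
    t=np.linalg.lstsq(np.c_[d1,-d2],o2-o1,rcond=None)[0]
    a,b=o1+t[0]*d1,o2+t[1]*d2
    return (a+b)/2,np.linalg.norm(a-b)
def down(yaw):  # tool z down, tool x along world yaw
    c,s=np.cos(yaw),np.sin(yaw)
    return R.from_matrix(np.array([[c,s,0],[s,-c,0],[0,0,-1]])).as_quat()
def blobs(mask,amin=20):
    n,l,st,c=cv2.connectedComponentsWithStats(mask.astype(np.uint8))
    return [(c[i],st[i]) for i in range(1,n) if st[i][4]>=amin],l
def snap(tag,name="wrist"):
    s=env.read_state(); im=viewer.camera(name); cv2.imwrite(f"pics/{tag}.png",im)
    return im,(s["tool_pos"],s["orientation"])
E
python3 - <<'E'
from h import *
ims={n:cv2.imread(f"pics/{n}0.png") for n in("scene","side")}
roi={"scene":(350,145,410,205),"side":(265,330,345,385)}
c={}
for n,(a,b,e,f) in roi.items():
    hsv=cv2.cvtColor(ims[n],cv2.COLOR_BGR2HSV)
    m=np.zeros(hsv.shape[:2],bool); m[b:f,a:e]=1
    blue=m&(abs(hsv[...,0].astype(int)-112)<15)&(hsv[...,1]>140)
    B,_=blobs(blue); k=max(B,key=lambda x:x[1][4]); c[n]=k[0]; print(n,"tab",k)
    w=(m&(hsv[...,1]<60)&(hsv[...,2]>150)).astype(np.uint8)
    B,l=blobs(w); i=np.argmax([x[1][4] for x in B]); 
    cn=max(cv2.findContours(w,0,2)[0],key=cv2.contourArea)
    q=np.array([onz(n,p[0],6)[:2] for p in cn],np.float32)
    print(" plate rect",cv2.minAreaRect(q))
print("tab",cross(ray("scene",c["scene"]),ray("side",c["side"])))
print("knob",cross(ray("scene",(153,304)),ray("side",(272,140))))
# block outline, side
for n,pts in {"side":[(240,139),(313,139),(313,174),(238,174)],"scene":[(107,293),(166,267),(212,347),(152,382)]}.items():
    print(n,[onz(n,p,25)[:2].round() for p in pts])
E
```

```text
scene tab (array([364.72222222, 156.99074074]), array([361, 150,   9,  16, 108], dtype=int32))
 plate rect ((501.7769470214844, 287.8450622558594), (48.27257537841797, 105.93477630615234), 76.11009979248047)
side tab (array([329.68032787, 357.59836066]), array([325, 350,  10,  16, 122], dtype=int32))
 plate rect ((502.2983093261719, 288.07879638671875), (47.882904052734375, 102.23109436035156), 76.55370330810547)
tab (array([460.99098242, 297.85620439,  25.77786939]), np.float64(0.1274944950140431))
knob (array([ 609.75216255, -189.67006551,   66.41598141]), np.float64(3.0338687855862316))
side [array([ 693., -231.]), array([ 520., -245.]), array([ 514., -130.]), array([ 680., -116.])]
scene [array([ 523., -244.]), array([ 521., -148.]), array([ 687., -141.]), array([ 693., -230.])]
```

The tab and plate centre agree with the 42 mm given, at yaw about -0.235. The knob and block agree roughly, so I'll move in for a closer look at the block.

```bash
python3 - <<'E'
from h import *
env.reach([600,-188,260],down(0.05)); env.hold(.2)
im,t=snap("blk"); print(t, env.read_state()["time_s"], env.read_state()["qpos"].round(2))
np.savez("blk.npz",p=t[0],q=t[1])
E
```

```text
(array([ 599.7924655 , -188.77372488,  260.07895741]), array([9.99701239e-01, 2.44423309e-02, 6.04733106e-05, 4.85242395e-05])) 2.3 [-0.32  0.48  1.65  0.    1.01  1.2 ]
```

View pics/blk.png

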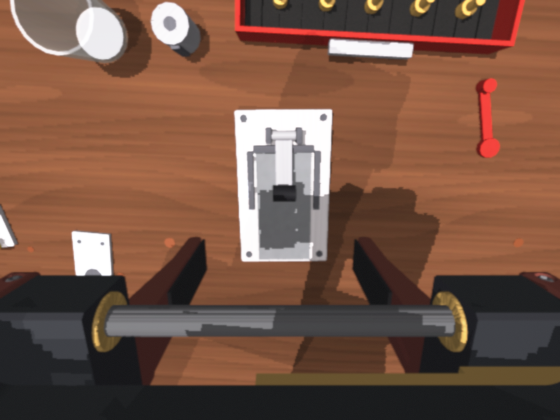

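Wrist view: the block's top outline runs roughly (235,110), (332,110), (328,261), (242,261). The knob is at (284,192), the rails are at columns 250 and 318, and the hinge is near (284,132). Next I'll take exact edges from a mask.

```bash
python3 - <<'E'
from h import *
z=np.load("blk.npz"); t=(z["p"],z["q"]); im=cv2.imread("pics/blk.png")
hsv=cv2.cvtColor(im,cv2.COLOR_BGR2HSV)
m=np.zeros(im.shape[:2],np.uint8); m[95:275,220:345]=1
w=m*((hsv[...,1]<60)&(hsv[...,2]>185)).astype(np.uint8)
cn=max(cv2.findContours(w,0,2)[0],key=cv2.contourArea); hull=cv2.convexHull(cn)
print(cv2.boundingRect(cn))
q=np.array([onz("wrist",p[0],25,t)[:2] for p in hull],np.float32)
print(cv2.minAreaRect(q)); 
ap=cv2.approxPolyDP(hull,6,True)[:,0]; print(ap.tolist(),[onz("wrist",p,25,t)[:2].round(1).tolist() for p in ap])
# knob
k=(hsv[...,2]<45); k2=np.zeros_like(k); k2[180:206,268:302]=k[180:206,268:302]
B,_=blobs(k2); print([(b[0].round(1),b[1]) for b in B])
for c,s in B[:2]: print(onz("wrist",c,61,t))
# plates seen in side view, for block-yaw check: holes
g=cv2.cvtColor(im,cv2.COLOR_BGR2GRAY)
h=((g<150)&(m>0)).astype(np.uint8); B,_=blobs(h,8)
for c,s in B:
    if s[4]<80: print("hole",c.round(1),s[4],onz("wrist",c,25,t)[:2].round(1))
E
```

```text
(234, 109, 98, 153)
((603.9411010742188, -192.67420959472656), (169.79750061035156, 99.95022583007812), 3.110184669494629)
[[330, 109], [328, 193], [312, 257], [243, 261], [234, 111]] [[690.9, -236.1], [603.5, -242.3], [526.0, -230.8], [516.9, -150.2], [684.2, -138.5]]
[(array([284.5, 187.6]), array([274, 186,  21,   5,  81], dtype=int32)), (array([282.2, 198. ]), array([274, 195,  21,   6,  96], dtype=int32))]
[ 614.87436668 -193.23214573   61.        ]
[ 604.41713142 -191.53121164   61.        ]
hole [323. 117.] 23 [ 682.8 -229.7]
hole [242.9 117.9] 22 [ 677.9 -147.7]
hole [318.6 253.3] 53 [ 531.  -238.2]
hole [248.5 253.8] 18 [ 526.4 -156.5]
```

The block measures 169.8 x 100.0 mm (170 x 100 given), and the knob lies 13.5 mm ahead of bed_home (13 given). Both agree, so I'll lift the clip.

```bash
cat >> h.py <<'E'
YB=0.055; UB=np.array([np.cos(YB),np.sin(YB),0]); HOME=np.array([603.94,-192.67,25])-8*UB
ZU=np.array([0,0,1.])
def knob(a):  # knob centre at clip angle a
    c,s=np.cos(a),np.sin(a); dx,dz=-55,22
    return HOME+UB*(68+dx*c+dz*s)+ZU*(14-dx*s+dz*c)
G=np.array([0,0,61.])
E
python3 - <<'E'
from h import *
q=down(YB); up=np.array([0,0,4.])
print(knob(0),knob(.85))
env.move_l(knob(0)+G+up+[0,0,40],q,rate=150)
print(env.move_l(knob(0)+G+up,rate=60,f_stop=6))
set_gripper(20); s=env.read_state(); print(s["width"],s["force"],s["tool_pos"])
for a in np.linspace(0,.87,8)[1:]:
    env.move_l(knob(a)+G+up,rate=60); print(a.round(2),env.read_state()["force"].round(1))
set_gripper(60); s=env.read_state();print(s["force"].round(1),s["time_s"])
env.move_l(knob(.87)+G+[0,0,100],rate=150)
snap("clip","side"); env.hold(0.05)
E
python3 -c "
import cv2;i=cv2.imread('pics/clip.png')[110:200,200:360];cv2.imwrite('pics/clipc.png',cv2.resize(i,None,fx=4,fy=4))"
```

```text
[ 608.93243941 -192.39513862   61.        ] [ 644.10826472 -190.45851508   94.84005149]
False
21.484193625976044 [-0.32961308 -2.3888192  -0.61147506] [ 608.92039841 -192.74960878  126.00300249]
0.12 [-0.4 -3.6 -1.2]
0.25 [ 1.2 -4.7 -2.6]
0.37 [ 1.2 -4.6 -3.2]
0.5 [ 1.2 -5.5 -3.1]
0.62 [ 0.4 -5.2 -3.4]
0.75 [ 0.5 -6.  -3.9]
0.87 [-1.  -5.6 -3. ]
[-0.8  0.1 -0.5] 7.6167
```

View pics/clipc.png

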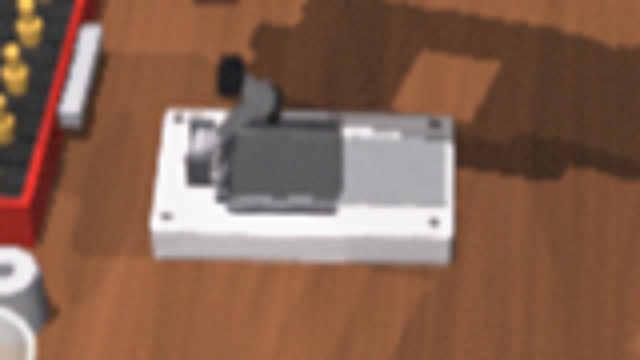

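The clip is up, with the knob at (232,75) in the crop, and the bed is clear. Next is a close look over the blue plate.

```bash
python3 - <<'E'
from h import *
yaw=-0.235; u=np.array([np.cos(yaw),np.sin(yaw),0])
env.reach(np.array([461,298,230.])-20*u,down(yaw)); env.hold(.2)
im,t=snap("pl"); np.savez("pl.npz",p=t[0],q=t[1])
hsv=cv2.cvtColor(im,cv2.COLOR_BGR2HSV)
blue=(abs(hsv[...,0].astype(int)-112)<15)&(hsv[...,1]>140)
for c,s in blobs(blue,60)[0]: print("blue",c.round(1),s,onz("wrist",c,33,t).round(1))
w=((hsv[...,1]<60)&(hsv[...,2]>150)).astype(np.uint8)
for cn in cv2.findContours(w,0,2)[0]:
    if cv2.contourArea(cn)>1500:
        q=np.array([onz("wrist",p[0],6,t)[:2] for p in cn],np.float32); print(cv2.boundingRect(cn),cv2.minAreaRect(q))
print(env.read_state()["time_s"],env.read_state()["qpos"].round(2))
E
```

```text
blue [279.3 181.8] [273 172  14  20 257] [462.4 297.2  33. ]
blue [  8.3 254.9] [  0 221  26  57 738] [453.3 586.   33. ]
(256, 83, 47, 103) ((502.4566650390625, 287.8213195800781), (44.528690338134766, 99.66023254394531), 76.49369049072266)
(506, 31, 53, 118) ((485.6825866699219, 41.57738494873047), (45.306732177734375, 100.2418441772461), 87.09061431884766)
(350, 0, 78, 106) ((558.6520385742188, 166.28358459472656), (100.14488983154297, 44.90487289428711), 12.916608810424805)
10.6917 [ 0.58  0.39  1.88 -0.    0.87  2.38]
```

View pics/pl.png

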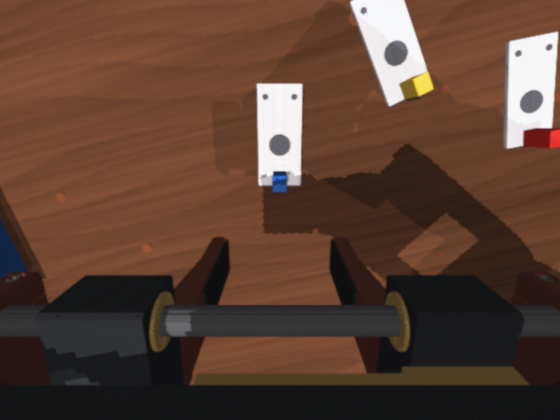

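The plate measures 99.7 x 44.5 mm with its centre at (502.5, 287.8) and yaw -0.236, matching the first fix. I'll grip the tab, carry it over and slide it in.

```bash
python3 - <<'E'
from h import *
yaw=-0.2358; u=np.array([np.cos(yaw),np.sin(yaw),0]); tab=np.array([502.46,287.82,28.5])-42*u
set_gripper(40)
env.move_l(tab+G+[0,0,30],down(yaw),rate=150)
print(env.move_l(tab+G,rate=60,f_stop=6))
set_gripper(10); s=env.read_state(); print(s["width"],s["tool_pos"],s["force"].round(1))
env.move_l(tab+G+[0,0,90],rate=120)
st=HOME+UB*(-75-42)+ZU*28.5+G
env.reach(st+[0,0,65],down(YB)); 
env.move_l(st+[0,0,8],rate=120); env.hold(.2)
im,t=snap("pre"); np.savez("pre.npz",p=t[0],q=t[1])
s=env.read_state(); print(s["time_s"],s["width"],s["force"].round(1),s["qpos"].round(2))
E
```

```text
False
14.050304736716893 [461.72356711 297.68261266  89.71942322] [-0.8  0.   2.4]
16.8833 13.438076703961226 [ 0.5 -0.6 -1.2] [-0.42  0.56  1.96 -0.    0.63  1.1 ]
```

View pics/pre.png

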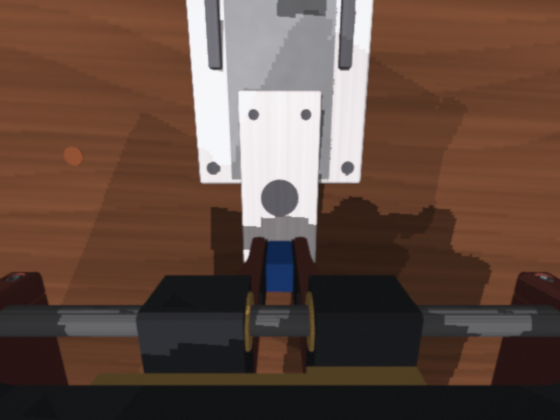

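The plate is held level and square, with its nose edge at row 92 and columns 239–321, centred on the block (columns 202–360). Next: lower it to the bed and slide.

```bash
python3 - <<'E'
from h import *
st=HOME+UB*(-75-42)+ZU*28.5+G
print("down",env.move_l(st+[0,0,-2.0],rate=20,f_stop=4)); s=env.read_state(); z0=s["tool_pos"][2]; print(z0-st[2],s["force"].round(1))
def at(d): # TCP for plate centre d along bed
    p=HOME+UB*(d-42); return np.array([p[0],p[1],z0+.3])
env.move_l(at(-75),rate=20)
print("s1",env.move_l(at(-5),rate=50,f_stop=15),env.read_state()["force"].round(1))
print("s2",env.move_l(at(5),rate=15,f_stop=8)); s=env.read_state()
d=s["tool_pos"]-HOME; print("tab along",d@UB,"across",d[:2]@[-UB[1],UB[0]],s["force"].round(1),s["width"],s["time_s"])
E
```

```text
down True
-0.5296076836882122 [-0.5  0.2  0.9]
s1 False [-2.2  0.1  5.4]
s2 True
tab along -41.98521701075462 across 0.04846446950105387 [-0.6  0.7  4.9] 13.951687329271802 19.5667
```

The slide stopped on contact with the tab at -41.99 mm (home is -42). I'll release and check.

```bash
python3 - <<'E'
from h import *
set_gripper(40)
s=env.read_state(); env.move_l(s["tool_pos"]+[0,0,110],rate=150); env.hold(.1)
im,t=snap("home"); np.savez("home.npz",p=t[0],q=t[1])
print(env.read_state()["time_s"])
for d,z in [(-50,6),(50,6)]:
  for w in (22,-22):
    P=HOME+UB*d+np.array([-UB[1],UB[0],0])*w+ZU*z
    T=np.eye(4);T[:3,:3]=R.from_quat(t[1]).as_matrix();T[:3,3]=t[0]
    p=viewer.camera_params("wrist");c=np.linalg.inv(T@np.array(p["tool_from_camera"]))@np.r_[P,1]
    print("expect px",d,w,(p["cx"]-p["fx"]*c[0]/c[2]).round(1),(p["cy"]+p["fy"]*c[1]/c[2]).round(1))
E
```

```text
21.2083
expect px -50 22 257.4 208.9
expect px -50 -22 303.1 209.0
expect px 50 22 255.0 98.6
expect px 50 -22 305.7 98.6
```

View pics/home.png

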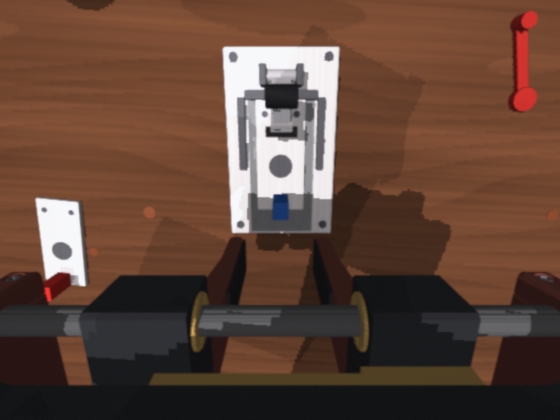

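The plate sits square between the rails (columns 257–304) with its nose at the stop bar (row 98, as predicted). The clip is still up, knob at (282,96). Now I'll lower the clip.

```bash
python3 - <<'E'
from h import *
z=np.load("home.npz"); k=knob(.87)
print("knob seen",onz("wrist",(282,96),k[2],(z["p"],z["q"])).round(1),"expected",k.round(1))
up=np.array([0,0,4.]); s=env.read_state()
env.move_l(k+G+[0,0,45],rate=150)
print(env.move_l(k+G+up,rate=60,f_stop=6))
set_gripper(20); print(env.read_state()["width"])
for a in np.linspace(.87,.2,7)[1:]:
    print(round(a,2),env.move_l(knob(a)+G+up,rate=60,f_stop=15),env.read_state()["force"].round(1))
for a in np.arange(.18,.05,-.02):
    r=env.move_l(knob(a)+G+up,rate=20,f_stop=6); f=env.read_state()["force"]
    print(round(a,2),r,f.round(1))
    if r or f[2]>9: break
s=env.read_state(); print("knob dz vs a=.10:",s["tool_pos"][2]-(knob(.1)+G+up)[2],s["time_s"])
E
```

```text
knob seen [ 643.3 -191.6   95.2] expected [ 645.2 -190.4   95.2]
False
21.82492269274645
0.76 False [ 1.7 -2.7  3.3]
0.65 False [-0.  -4.1  5.1]
0.54 False [ 0.3 -4.1  3.1]
0.42 False [ 0.1 -5.1  2.3]
0.31 False [ 0.2 -5.7  2.2]
0.2 False [ 1.4 -6.   1.8]
0.18 False [-0.  -5.9  3.8]
0.16 False [-0.7 -4.8  4.8]
0.14 False [ 0.9 -5.5  4.5]
0.12 False [-0.3 -5.1  5.2]
0.1 False [ 0.1 -5.3  3.9]
0.08 False [-0.7 -5.2  4. ]
0.06 False [-0.5 -6.7  4.5]
knob dz vs a=.10: -2.0602738806121295 26.5667
```

There's no contact rise yet. I'll keep going down gently until the foot bears.

```bash
python3 - <<'E'
from h import *
up=np.array([0,0,4.])
for a in np.arange(.045,-.05,-.015):
    r=env.move_l(knob(a)+G+up,rate=15,f_stop=6); s=env.read_state()
    print(round(a,3),r,s["force"].round(1),s["width"].round(2),(s["tool_pos"][2]-65-knob(0)[2]).round(2))
    if r or s["force"][2]>9: break
env.hold(.1); snap("low","side"); print(s["time_s"])
E
python3 -c "
import cv2;i=cv2.imread('pics/low.png')[100:200,200:360];cv2.imwrite('pics/lowc.png',cv2.resize(i,None,fx=4,fy=4))"
```

```text
Traceback (most recent call last):
AttributeError: 'float' object has no attribute 'round'
[ WARN:0@0.012] global loadsave.cpp:275 findDecoder imread_('pics/low.png'): can't open/read file: check file path/integrity
Traceback (most recent call last):
TypeError: 'NoneType' object is not subscriptable
```

```bash
python3 - <<'E'
from h import *
s=env.read_state(); print(s["force"].round(1),s["width"],s["tool_pos"][2]-65-knob(0)[2],s["time_s"])
a,_=snap("low","side"); b,_=snap("lows","scene")
f=lambda i:cv2.resize(i,(400,300),interpolation=cv2.INTER_CUBIC)
cv2.imwrite("pics/lowc.png",np.hstack([f(a[100:190,215:335]),f(b[250:385,90:270])]))
E
```

```text
[-1.5 -4.6  9.2] 21.74986704521194 3.13684436891603 26.8167
```

View pics/lowc.png

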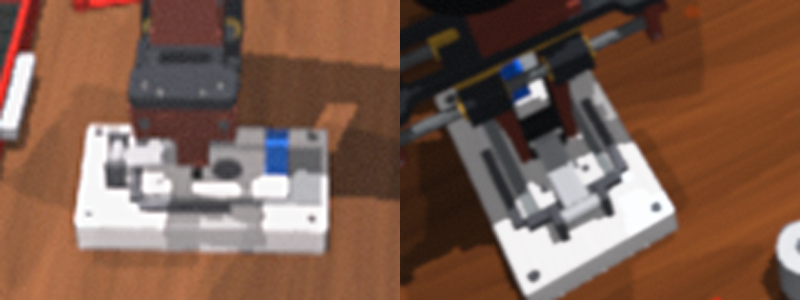

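Fz rose to 9.2 N on this step and the motion stopped early, so the foot is bearing on the plate. The view shows the leaf down over the plate and the tab in place. I'll release, back off and check.

```bash
python3 - <<'E'
from h import *
set_gripper(50); s=env.read_state(); print(s["force"].round(1))
env.move_l(s["tool_pos"]+[0,0,60],rate=80)
p=s["tool_pos"]+[0,0,130]-UB*55; env.move_l(p,rate=200); env.hold(.2)
im,t=snap("fin"); a,_=snap("finside","side"); b,_=snap("finscene","scene")
np.savez("fin.npz",p=t[0],q=t[1]); print(env.read_state()["time_s"])
f=lambda i:cv2.resize(i,(400,300),interpolation=cv2.INTER_CUBIC)
cv2.imwrite("pics/finc.png",np.vstack([np.hstack([f(a[105:180,225:325]),f(b[255:385,90:263])]),np.hstack([f(im[20:260,120:440]),f(im[60:240,160:400])])]))
h=cv2.cvtColor(im,cv2.COLOR_BGR2HSV)
blue=(abs(h[...,0].astype(int)-112)<15)&(h[...,1]>140)
for c,q in blobs(blue,60)[0]:
    d=onz("wrist",c,25+34,t)-HOME; print("tab",c.round(1),q,(d@UB).round(1),(d[:2]@[-UB[1],UB[0]]).round(1))
E
```

```text
[-0.1 -0.2  0.2]
29.3917
tab [280.  201.2] [274 191  13  21 261] -40.7 0.0
```

View pics/finc.png

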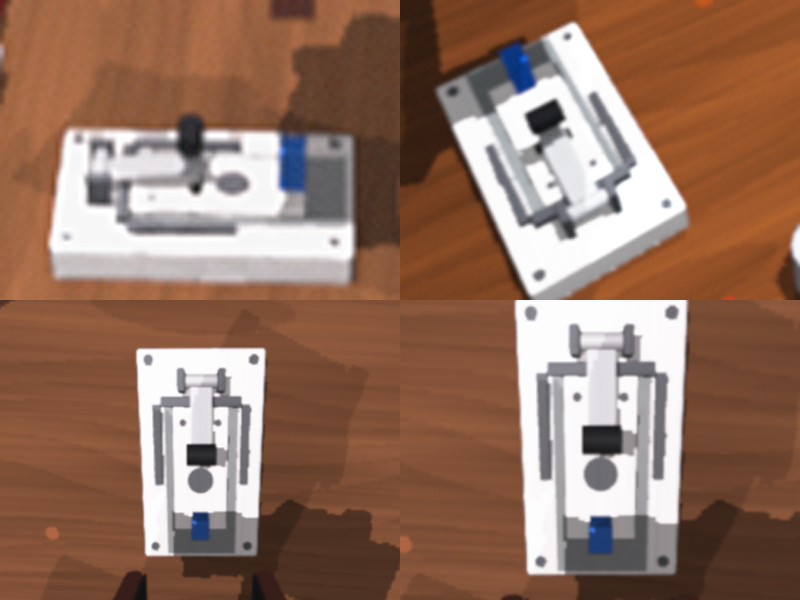

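Everything looks seated. One question remains: contact came about 2 mm lower than predicted. So I'll press lightly on top of the knob with closed fingertips to confirm the foot bears on the plate, since a free clip would yield at 1–2 N.

```bash
python3 - <<'E'
from h import *
set_gripper(0)
k=knob(.1); tip=np.array([0,0,env.tips_ahead+8.])
env.move_l(k+tip+[0,0,30],rate=150); env.move_l(k+tip+[0,0,5],rate=80); env.hold(.1)
f0=env.read_state()["force"][2]
for z in np.arange(4,-5,-.5):
    r=env.move_l(k+tip+[0,0,z],rate=10,f_stop=6); s=env.read_state()
    df=s["force"][2]-f0; print(z,r,round(df,1),round(s["tool_pos"][2]-(k+tip)[2],2))
    if r or df>6: break
env.move_l(s["tool_pos"]+[0,0,60],rate=100)
env.move_l(s["tool_pos"]+[0,0,110]-UB*60,rate=200); env.hold(.1)
im,t=snap("fin2"); h=cv2.cvtColor(im,cv2.COLOR_BGR2HSV)
blue=(abs(h[...,0].astype(int)-112)<15)&(h[...,1]>140)
for c,q in blobs(blue,60)[0]:
    d=onz("wrist",c,25+34,t)-HOME; print("tab",c.round(1),(d@UB).round(1),(d[:2]@[-UB[1],UB[0]]).round(1))
cv2.imwrite("pics/fin2c.png",cv2.resize(im[30:240,160:400],(685,600),interpolation=cv2.INTER_CUBIC)); print(env.read_state()["time_s"])
E
```

```text
4.0 False 0.7 4.2
3.5 False -0.1 3.55
3.0 False -0.5 2.95
2.5 False -0.7 2.45
2.0 False 0.3 1.97
1.5 False -0.3 1.5
1.0 False -0.2 0.97
0.5 False 0.5 0.45
0.0 False 1.7 0.19
-0.5 False 4.6 -0.02
-1.0 False 8.1 -0.15
tab [279.4 196.8] -40.7 0.2
35.7917
```

View pics/fin2c.png

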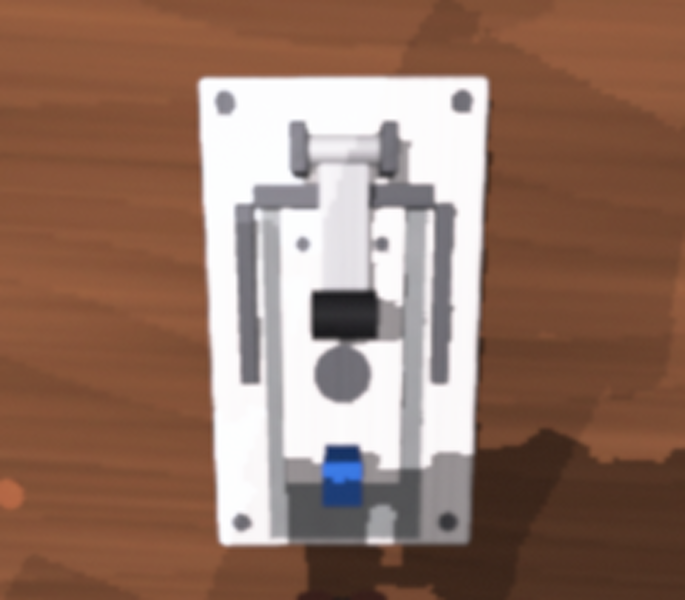

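The knob top is stiff within 0.2 mm of the predicted resting height for 0.10 rad, so the foot is on the plate. In the picture the plate is square, its nose is against the bar (row 208), and the gripper is clear. Signing off.

```bash
python3 -c "
from h import *
env.hold(.2); print(workorder.sign_off(), env.read_state()['time_s'])"
```

```text
the job is handed in; nothing more can be done
the job is handed in; nothing more can be done
```

The blue-tabbed plate is loaded in the checking block and the job is handed in at about 36 s of the 61 s allowed. I lifted the clip by its knob to about 0.87 rad and slid the plate flat along the bed until it met the stop. Then I lowered the clip until its foot bore on the plate, let go and backed the arm clear.

**Final checks:**
- **Plate position:** the slide stopped on contact with the tab at -41.99 mm along the bed (home is -42) and 0.05 mm off centre. The last picture shows the plate square between the rails with its nose against the stop.
- **Clip:** a light press on top of the knob met firm resistance within 0.2 mm of the height expected at 0.10 rad, so the foot is resting on the plate.

**Disagreements:**
- While lowering the gripped knob, the contact force came about 2 mm lower than predicted, probably from an offset in the grip. The press test on the knob settled it.
- The last camera reading of the tab was -40.7 mm against -42, which is within the 2 mm calibration error and the same before and after the press.

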